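# Shells into the dish, then hold the tank cover open

### The job

Tip all four shells from the sorting tray into the round glass dish and set the empty tray back down flat on the bench. Then, before you draw its bolt, try whether the holding tank's hinged cover lifts: the bolt may or may not be caught, and if the cover stops short, let it down and draw the bolt fully back by its knob rather than forcing it. Lift the cover at least half way to upright and finish while still holding it open there, so that I can lower the dish into the tank; leave the other things on the bench where they stand.

Things in the scene. Friction and masses are not known exactly. Their poses are not given: they have to be found in the camera images.
- tank: white plastic holding tank, fixed to the bench, 320 mm deep (x) by 440 mm wide (y), its top 143 mm above the bench. Origin: centre of its underside; its x axis points from its front (robot side) to its back. The front part of its top is the clear hinged cover, the rest is a fixed frame
- cover_hinge (a point): middle of the cover's hinge line, on the tank, 140 mm above the bench; its y axis runs along the hinge. Does not move
- cover (a joint): angle of the cover, rad: 0 shut, grows as its front edge rises, stop at 1.3. The cover (clear sheet 190 mm deep, 340 mm wide, 6 mm thick, 0.45 to 0.7 kg with its bolt) falls shut by itself from any angle. Caught, it still has about 0.027 rad of play (4 to 5 mm at the handle), then stops hard
- cover_handle (a point): middle of the cover's handle: a straight round steel bar, 12 mm diameter, along the point's y axis, 88 mm clear between its two posts, 34 mm above the cover sheet; when shut, 165 mm in front of and 37 mm above the hinge line. Turns with the cover; the round bar can pivot between the finger pads
- bolt (a joint): how far the barrel bolt on top of the cover's front corner is drawn, m: 0 fully shot (towards the tank's -y side, under a hooded keeper on the frame), 0.028 fully drawn (towards +y), then always free. Starts at 0 to 0.014. This value does not tell if it is caught: the keeper's setting varies and its hood hides the bolt's end. It stays where left; about 3 N moves it
- bolt_knob (a point): point to grip on the bolt's knob: an upright round steel post, 10 mm diameter; the point is 8 mm below the post's top, 41 mm above the cover sheet and 22 mm above the steel guides beside it; the keeper, 30 mm or more to its -y side, ends 15 mm below it. Rides on the bolt and the cover; axes as the cover's
- tray: white plastic sorting tray, 170 mm long (x) by 86 mm wide (y), 150 g; floor 4 mm thick, side walls 4 mm thick, 22 mm high; open at its pouring end (-x). At the +x end stands the grip wall: 10 mm thick, 38 mm high, its middle 80 mm from the origin. Origin: centre of its underside. The last 45 mm of floor before the grip wall start clear of shells
- dish: round glass dish, 132 mm across, 60 mm high, wall 4 mm, inner floor 5 mm up, 320 g, loose. Origin: centre of its underside
- shell0: limpet shell, a low cone 31 mm across and 15.5 mm high, 16 g; starts loose on the tray. Origin: centre of its underside
- shell1: top-snail shell, a cone 29 mm across and 23 mm high, 16 g; starts loose on the tray. Origin: centre of its underside
- shell2: top-snail shell, a cone 29 mm across and 23 mm high, 16 g; starts loose on the tray. Origin: centre of its underside
- shell3: limpet shell, a low cone 31 mm across and 15.5 mm high, 16 g; starts loose on the tray. Origin: centre of its underside
- jar_a: bystander: small clear glass jar, 60 mm across, 70 mm high, white lid, in front of the tank. Origin: centre of its underside
- jar_b: bystander: plastic specimen jar, 68 mm across, 60 mm high, white lid, in front of the tank. Origin: centre of its underside
- jar_c: bystander: amber jar, 60 mm across, 80 mm high, black lid, at the far right. Origin: centre of its underside
- petri: bystander: closed Petri dish, 94 mm across, 16 mm high. Origin: centre of its underside
- forceps: bystander: steel forceps lying on the bench, 120 mm long, 9 mm high. Origin: centre of its underside

How it is judged:
By the outcome, as a careful person would: the job done as asked, in the order asked, and still so for the second after the job is handed in, while the arm keeps its last pose, push and grip.
It also fails if it takes over 72 s, if anything falls off the work surface, if the arm or the gripper's body presses on something with over 40 N, if the wrist force passes 120 N, or if a joint passes its speed limit or range.

### The arm

A 6-joint arm with a two-finger parallel gripper is mounted at the origin on the work surface. World frame = base frame: x ahead of the robot, y to its left, z up, the work surface at z = 0. Lengths are in m, angles in rad, forces in N, time in s.
With the tool pointing down it reaches from about 0.35 to 0.775 m from the base axis. Payload 7.3 kg.
Tool frame: the origin (TCP) lies midway between the tips of the shut fingers; the grasp point (between the pads) lies 19 mm behind it (robot.tcp_to_grasp is the distance from the TCP to the grasp point, in m); z points along the fingers, y is the line along which they close (so a half turn about z gives the same grasp; the last joint's range is limited). The gripper opens to 92 mm and grips with 3 to 60 N. Pads are 19 mm wide; open, the fingers measure 130 mm over their backs; the gripper's body (75 mm by 190 mm) begins 47 mm behind the grasp point.
Start: joints at [1.034, 0.342, 1.524, -0, 1.275, -0.146], TCP at [0.2, 0.485, 0.227] pointing down, gripper open.
Joint ranges: [-2.53, 2.53], [-0.77, 2.02], [0.04, 2.7], [-1, 4.14], [0.28, 2.66], [-3.11, 3.11]. Speed limits (rad/s): [2.57, 2.57, 3.14, 3.14, 3.14, 3.14].

### API

Orientations are given as [roll, pitch, yaw] about the fixed x, y, z axes, in that order (R = Rz(yaw) Ry(pitch) Rx(roll)).
In Python, from cell import readout, cams, ticket, robot gives the robot as it stands. The module is installed in compiled form; this text tells all that it offers.
- The arm moves only by the tool jog_arm, never from a script. Its argument "plan" is a list of rows, each a list of 5 numbers: the shift along the world's x, y, z each as a share of 0.08 m, from -1 to 1, then the turn about the world's z as a share of 90 degrees, from -1 to 1, then the opening, from -1 (shut) to 1 (fully open). A call has 1 to 12 rows; each row is the pose to reach, as a shift and turn from the pose commanded when the call began; what a row does not reach only later rows make up. A row lasts 1/10 s, in which the tool goes at most 50 mm and 8.59 degrees, less where a joint would pass 70% of its speed; a pose out of reach is approached as far as the arm can. A call with a number of a shift or a turn outside -1 to 1 is refused whole. A call with a gripper value outside its range is refused whole. The fingers move at their own pace and stop on an object; "squeeze" is the grip in N (left out, the last holds). Time passes only in rows, so rows that repeat a pose let the fingers close. It gives the time, the measured TCP pose, the force, the opening and the grip force at its end, in the units of the state.
- readout.observe(): the state, without advancing time (a new reading comes with each control period).
- cams.read_camera(name): name is "side" or "top" or "wrist"; returns the picture (400x640x3 uint8, blue, green, red); there is no depth.
- cams.calibration(name): a dict with "K" (3x3 intrinsics, pixels), "world_from_camera" (4x4, takes a point from camera to world coordinates). Camera axes: x right, y down, z forward; pixel columns grow to the right and rows downward; lengths in m; the calibration is good to about 2 mm. A picture is of the moment at which its call begins: read the wrist's pose just before it. calibration takes no time and is no camera call; for the wrist camera it gives the pose at the moment of the call.
- ticket.hand_in(): hands the job in; it is judged then, once.
The state is a dict: "time": time; "qpos": joint angles; "qvel": joint speeds; "joint_efforts": joint torques, N m; "tool_pos": TCP position; "tool_rot": TCP orientation; "contact_force": force on the tool from outside, world axes, zero at the start; "torque": the same for the moment, N m; "opening": finger opening in m; "grip_force": force on a finger pad.
Only numpy, scipy, OpenCV 4.12 (cv2) and the standard library are available. Lean on these libraries where they do the work, as an engineer would, in place of code of your own. Each camera call takes 0.05 s, during which the arm holds its last target. There are 200 camera calls.

## Working session

There is one attempt and no reset: what is moved stays moved. The work goes in short steps, Python scripts to look and compute and a tool call to move; the robot and the scene stay as the last step left them, time stands still between calls to the robot, and variables do not carry over. Pictures are saved under pics/ and viewed, at most 10 in all, crops included, and the job is handed in when it is done.

Besides the shell and the picture viewer there is one more tool, called after ">>>" by a JSON object that holds its "op" and its "data", one argument or row to a line. jog_arm: Moves the arm, as the interface text tells. Shift numbers are shares of 0.08 m and turn numbers shares of 90 degrees, none past 1 either way. Its arguments: {"type":"object","properties":{"plan":{"type":"array"},"squeeze":{"type":"number"}},"required":["plan"]}

```bash
mkdir -p pics; ls; python3 - <<'E'
from cell import readout,cams,robot
import cv2,numpy as np
s=readout.observe();print(s)
print([a for a in dir(robot) if a[0]!='_'])
for n in("side","top","wrist"):
    c=cams.calibration(n);print(n,np.round(c["K"],1).tolist(),np.round(c["world_from_camera"],3).tolist())
    cv2.imwrite(f"pics/{n}0.png",cams.read_camera(n))
E
```

```text
pics
{'time': 0.0, 'qpos': array([ 1.03399916e+00,  3.42738141e-01,  1.52500805e+00, -3.38693618e-06,
        1.27539501e+00, -1.46030813e-01]), 'qvel': array([-2.09427540e-03, -5.20886537e-05, -1.38857994e-03, -9.87918999e-04,
        1.64528186e-03,  4.25907603e-04]), 'joint_efforts': array([-2.00930222e-04, -4.31235301e+01, -2.44222283e+01,  7.18464120e-02,
        5.57242404e-02, -6.44187321e-05]), 'tool_pos': array([0.19975837, 0.48507662, 0.22604009]), 'tool_rot': array([-3.14006011e+00, -2.22128752e-04,  2.75082712e+00]), 'contact_force': array([ 0.4764005 ,  0.33902549, -0.41856233]), 'torque': array([-0.01686389, -0.01806932, -0.01879194]), 'grip_force': 0.0, 'opening': 0.09187221518452676}
['IKError', 'tcp_to_grasp']
side [[370.7, 0.0, 320.4], [0.0, 370.7, 196.3], [0.0, 0.0, 1.0]] [[0.773, -0.44, 0.456, 0.068], [-0.634, -0.521, 0.572, -0.643], [-0.014, -0.731, -0.682, 0.804], [0.0, 0.0, 0.0, 1.0]]
top [[465.4, 0.0, 326.7], [0.0, 465.4, 201.8], [0.0, 0.0, 1.0]] [[0.012, -0.976, 0.218, 0.273], [-1.0, -0.011, 0.003, -0.049], [-0.001, -0.218, -0.976, 1.286], [0.0, 0.0, 0.0, 1.0]]
wrist [[330.2, 0.0, 321.5], [0.0, 330.2, 198.3], [0.0, 0.0, 1.0]] [[0.382, 0.89, 0.249, 0.132], [0.924, -0.368, -0.105, 0.513], [-0.001, 0.27, -0.963, 0.384], [0.0, 0.0, 0.0, 1.0]]
```

View pics/top0.png

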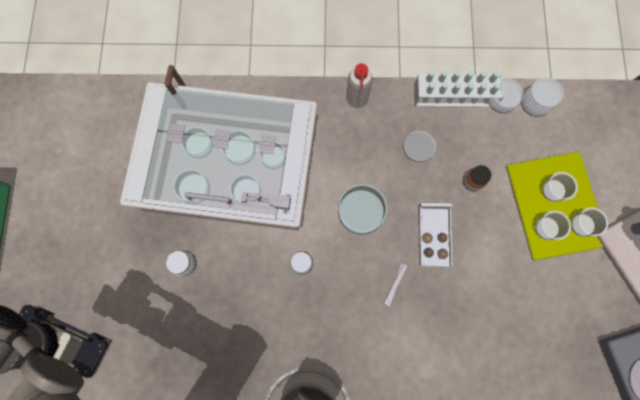

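View pics/side0.png

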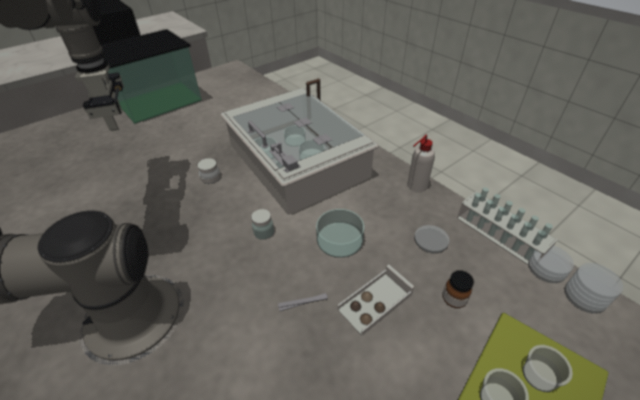

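Top view: tray with grip wall at (436,206) and open end at (435,266), shells at its lower half, dish centre (362,209), tank with handle about (209,198) and knob/keeper about (250–285,202). Next come rough positions from the top and side views.

```bash
cat > h.py <<'E'
import numpy as np,cv2
from cell import readout,cams,robot
def ray(c,uv):
    K,T=np.array(c["K"]),np.array(c["world_from_camera"])
    d=T[:3,:3]@np.linalg.solve(K,[uv[0],uv[1],1.]);return T[:3,3],d/np.linalg.norm(d)
def atz(c,uv,z):
    o,d=ray(c,uv);return o+d*(z-o[2])/d[2]
def tri(*obs):  # obs: (cal,uv)
    A=0;b=0
    for c,uv in obs:
        o,d=ray(c,uv);P=np.eye(3)-np.outer(d,d);A=A+P;b=b+P@o
    x=np.linalg.solve(A,b)
    r=[np.linalg.norm((np.eye(3)-np.outer(d,d))@(x-o)) for o,d in (ray(c,u) for c,u in obs)]
    return x,np.array(r)
def proj(c,p):
    T=np.linalg.inv(np.array(c["world_from_camera"]));q=np.array(c["K"])@(T[:3,:3]@np.array(p)+T[:3,3]);return q[:2]/q[2]
def snap(n):
    c=cams.calibration(n);return c,cams.read_camera(n)
E
python3 - <<'E'
from h import *
t=cams.calibration("top");s=cams.calibration("side")
f=lambda p,z:print(np.round(atz(t,p,z),3))
for p,z in [((421,205),.038),((451,206),.038),((421,266),.022),((450,266),.022),((362,209),.06),((209,198),.177),((302,262),.07),((180,262),.06),((478,178),.08),((419,146),.016)]:f(p,z)
# stereo: gripwall ends, dish centre rim, tray pour corners
for a,b in [((421,205),(388,268)),((451,206),(412,287)),((450,266),(367,327)),((362,190),(340,212))]:
    print(np.round(tri((t,a),(s,b)),3))
for nme,box,k in (("side",(220,120,420,340),4),("top",(115,75,330,235),3.7)):
    im=cv2.imread(f"pics/{nme}0.png")[box[1]:box[3],box[0]:box[2]]
    k=min(800/im.shape[1],600/im.shape[0]);cv2.imwrite(f"pics/{nme}_c.png",cv2.resize(im,None,fx=k,fy=k,interpolation=2));print(k)
E
```

```text
[ 0.546 -0.303  0.038]
[ 0.544 -0.385  0.038]
[ 0.38  -0.301  0.022]
[ 0.381 -0.379  0.022]
[ 0.528 -0.14   0.06 ]
[0.527 0.243 0.177]
[0.383 0.018 0.07 ]
[0.38  0.339 0.06 ]
[ 0.612 -0.45   0.08 ]
[ 0.724 -0.307  0.016]Traceback (most recent call last):
  File "<stdin>", line 7, in <module>
    return _wrapfunc(a, 'round', decimals=decimals, out=out)
    return _wrapit(obj, method, *args, **kwds)
    conv = _array_converter(obj)
ValueError: setting an array element with a sequence. The requested array has an inhomogeneous shape after 1 dimensions. The detected shape was (2,) + inhomogeneous part.
```

>>> {"op": "jog_arm", "data": {
  "plan": [
    [0.6, -0.6, 1, 0.1, 1],
    [1, -1, 1, 0.2, 1],
    [1, -1, 1, 0.25, 1]
  ]
}}

```text
time: 0.45
tool_pos: [0.2806, 0.4046, 0.3076]
tool_rot: [3.141, 0.0, -3.133]
contact_force: [0.5, -0.5, -0.3]
opening: 0.0919
grip_force: 0.0
```

>>> {"op": "jog_arm", "data": {
  "plan": [
    [0.6, -0.6, 0, 0, 1],
    [1, -1, 0, 0, 1],
    [1, -1, 0, 0, 1]
  ]
}}

```text
time: 0.75
tool_pos: [0.3626, 0.3224, 0.3066]
tool_rot: [-3.14, 0.001, 3.139]
contact_force: [-0.1, 0.2, 0.2]
opening: 0.0917
grip_force: 0.0
```

>>> {"op": "jog_arm", "data": {
  "plan": [
    [0.4, -0.6, 0, 0, 1],
    [0.6, -1, 0, 0, 1],
    [0.6, -1, 0, 0, 1],
    [0.6, -1, 0, 0, 1]
  ]
}}

```text
time: 1.15
tool_pos: [0.408, 0.2452, 0.3065]
tool_rot: [3.141, -0.001, 3.141]
contact_force: [0.1, 0.3, 0.4]
opening: 0.092
grip_force: 0.0
```

```bash
python3 - <<'E'
from h import *
import pickle
s=readout.observe();print(s["time"],s["tool_pos"],s["tool_rot"])
c,im=snap("wrist");pickle.dump((c,im),open("w1.pkl","wb"));cv2.imwrite("pics/w1.png",im)
print(np.round(c["world_from_camera"],3).tolist())
E
```

```text
1.15 [0.4079578  0.24523354 0.3065067 ] [ 3.14111386e+00 -9.11313510e-04  3.14128816e+00]
[[0.002, 0.963, 0.27, 0.335], [1.0, -0.002, -0.0, 0.246], [0.0, 0.27, -0.963, 0.465], [0.0, 0.0, 0.0, 1.0]]
```

View pics/w1.png

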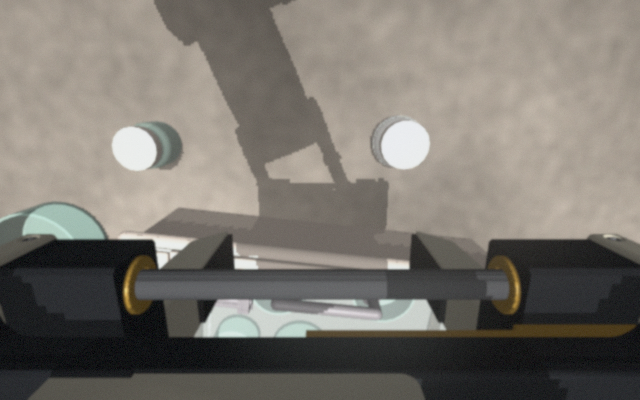

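Wrist view: the gripper hides rows below 240, and the camera sees the robot side of the tool (jars at (135,148) and (400,143)). I'll move on to the tray, with the tool about over its grip end.

>>> {"op": "jog_arm", "data": {
  "plan": [
    [0.5, -0.6, 0, 0, 1],
    [0.8, -1, 0, 0, 1],
    [0.8, -1, 0, 0, 1]
  ]
}}

```text
time: 1.5
tool_pos: [0.474, 0.1635, 0.3062]
tool_rot: [-3.14, 0.0, 3.141]
contact_force: [-0.5, 0.5, -0.3]
opening: 0.0916
grip_force: 0.0
```

>>> {"op": "jog_arm", "data": {
  "plan": [
    [0.5, -0.6, 0, 0, 1],
    [0.8, -1, 0, 0, 1],
    [0.8, -1, 0, 0, 1]
  ]
}}

```text
time: 1.8
tool_pos: [0.5379, 0.0836, 0.3058]
tool_rot: [-3.141, -0.0, 3.141]
contact_force: [-0.4, 0.1, 0.6]
opening: 0.0916
grip_force: 0.0
```

>>> {"op": "jog_arm", "data": {
  "plan": [
    [0, -0.6, 0, 0, 1],
    [0, -1, 0, 0, 1],
    [0, -1, 0, 0, 1]
  ]
}}

```text
time: 2.1
tool_pos: [0.5356, 0.0047, 0.3065]
tool_rot: [-3.141, -0.001, -3.141]
contact_force: [-1.0, -0.2, -0.6]
opening: 0.0918
grip_force: 0.0
```

>>> {"op": "jog_arm", "data": {
  "plan": [
    [0, -0.6, 0, 0, 1],
    [0, -1, 0, 0, 1],
    [0, -1, 0, 0, 1]
  ]
}}

```text
time: 2.4
tool_pos: [0.5359, -0.0751, 0.3065]
tool_rot: [-3.142, -0.0, -3.141]
contact_force: [0.1, 0.4, 0.5]
opening: 0.0916
grip_force: 0.0
```

>>> {"op": "jog_arm", "data": {
  "plan": [
    [0, -0.6, 0, 0, 1],
    [0, -1, 0, 0, 1],
    [0, -1, 0, 0, 1]
  ]
}}

```text
time: 2.7
tool_pos: [0.5362, -0.155, 0.3063]
tool_rot: [3.141, -0.001, -3.141]
contact_force: [0.7, 1.5, -0.9]
opening: 0.0919
grip_force: 0.0
```

>>> {"op": "jog_arm", "data": {
  "plan": [
    [0, -0.6, 0, 0, 1],
    [0, -1, 0, 0, 1],
    [0, -1, 0, 0, 1],
    [0, -1, 0, 0, 1]
  ]
}}

```text
time: 3.1
tool_pos: [0.5366, -0.2322, 0.3065]
tool_rot: [3.14, -0.0, -3.139]
contact_force: [-0.0, -0.4, -0.5]
opening: 0.0921
grip_force: 0.0
```

```bash
python3 - <<'E'
from h import *
import pickle
s=readout.observe();print(s["time"],s["tool_pos"],s["tool_rot"])
pickle.dump(snap("wrist"),open("w2.pkl","wb"))
E
```

```text
3.1 [ 0.53655188 -0.23222681  0.30650159] [ 3.13985365e+00 -2.26215985e-04 -3.13877822e+00]
```

>>> {"op": "jog_arm", "data": {
  "plan": [
    [0, -0.6, 0, 0, 1],
    [0, -1, 0, 0, 1],
    [0, -1, 0, 0, 1]
  ]
}}

```text
time: 3.45
tool_pos: [0.5362, -0.3156, 0.3061]
tool_rot: [-3.141, -0.001, -3.141]
contact_force: [-0.6, 1.3, -1.6]
opening: 0.0917
grip_force: 0.0
```

>>> {"op": "jog_arm", "data": {
  "plan": [
    [0, -0.4, 0, 0, 1],
    [0, -0.4, 0, 0, 1],
    [0, -0.4, 0, 0, 1]
  ]
}}

```text
time: 3.75
tool_pos: [0.5366, -0.3446, 0.3067]
tool_rot: [3.14, -0.0, -3.139]
contact_force: [-0.7, -0.5, -0.6]
opening: 0.0917
grip_force: 0.0
```

```bash
python3 - <<'E'
from h import *
import pickle
s=readout.observe();print(s["time"],s["tool_pos"],s["tool_rot"])
pickle.dump(snap("wrist"),open("w3.pkl","wb"))
a=pickle.load(open("w2.pkl","rb"))[1];b=pickle.load(open("w3.pkl","rb"))[1]
cv2.imwrite("pics/w23.png",np.vstack([a[:290],b[:290]]))
E
```

```text
3.75 [ 0.53657721 -0.34460097  0.3066545 ] [ 3.14029931e+00 -3.68237748e-05 -3.13855692e+00]
```

View pics/w23.png

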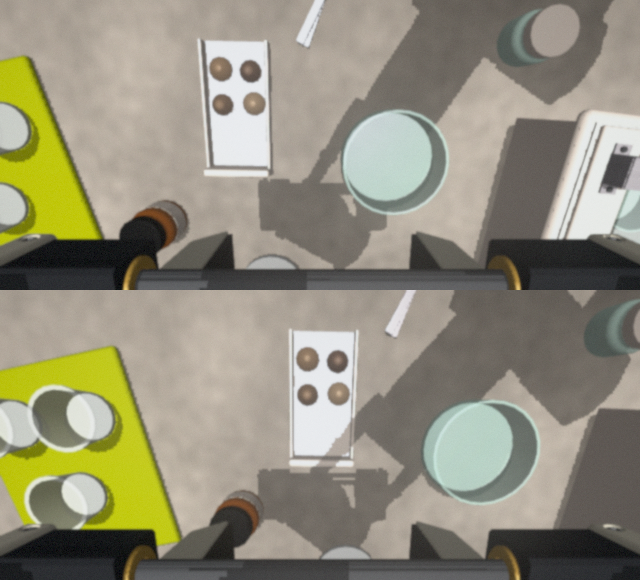

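Top half is from y=-0.232 and bottom half from y=-0.345. The tray's grip wall is at row ~172 (cols 206–270, then 290–354), pour end at row ~40, and the dish rim is centred at (395,162) and (482,162). I'll refine these.

```bash
python3 - <<'E'
from h import *
import pickle
W=[pickle.load(open(f"w{i}.pkl","rb")) for i in (2,3)]
box=[(190,30,285,182),(278,30,372,182)]
P=lambda a:print(np.round(a,4).tolist())
rects=[]
for (c,im),b in zip(W,box):
    g=im[b[1]:b[3],b[0]:b[2]].min(2)
    m=(g>175).astype(np.uint8); n,l,st,_=cv2.connectedComponentsWithStats(m);k=1+st[1:,4].argmax()
    ys,xs=np.nonzero(l==k);r=cv2.minAreaRect(np.c_[xs,ys].astype(np.float32));print(r)
    for row in range(5,152,12):
        q=xs[ys==row]
        if len(q):print(row+b[1],q.min()+b[0],q.max()+b[0],end='; ')
    q=[(xs[ys==y].min(),xs[ys==y].max()) for y in sorted(set(ys))][-3:];print('\nlast rows',ys.max()+b[1],[(a+b[0],d+b[0]) for a,d in q], 'top',ys.min()+b[1])
c2,c3=W[0][0],W[1][0]
for a,b in [((206,172),(290,173)),((270,173),(354,174)),((199,40),(291,41)),((269,41),(357,42)),((395,110),(482,111)),((343,161),(424,161)),((448,161),(539,161))]:
    x,r=tri((c2,a),(c3,b));P(x);
for uv in [(290,173),(354,174)]:P(atz(c3,uv,.038))
for uv in [(291,41),(357,42)]:P(atz(c3,uv,.022))
E
```

```text
((47.31688690185547, 73.49226379394531), (128.52273559570312, 61.713348388671875), 88.60282135009766)
47 206 266; 59 207 267; 71 208 267; 83 208 267; 95 209 267; 107 210 268; 119 211 268; 131 212 268; 143 213 269; 155 213 269; 167 268 269; 
last rows 167 [(np.int64(225), np.int64(269)), (np.int64(267), np.int64(269)), (np.int64(268), np.int64(269))] top 40
((45.0, 72.5), (129.0, 70.0), 90.0)
47 288 358; 59 289 358; 71 289 357; 83 289 357; 95 289 356; 107 289 355; 119 289 355; 131 290 350; 143 290 343; 155 289 332; 167 290 291; 
last rows 167 [(np.int64(289), np.int64(323)), (np.int64(290), np.int64(291)), (np.int64(290), np.int64(291))] top 38
[0.55, -0.3862, 0.0293]
[0.5511, -0.3004, 0.0301]
[0.3869, -0.3816, 0.023]
[0.3846, -0.2988, 0.004]
[0.4694, -0.1368, 0.0239]
[0.5375, -0.2016, 0.0096]
[0.5291, -0.0754, 0.06]
[0.5489, -0.3854, 0.038]
[0.5502, -0.3012, 0.038]
[0.3872, -0.3817, 0.022]
[0.3882, -0.3006, 0.022]
```

>>> {"op": "jog_arm", "data": {
  "plan": [
    [-0.1, 0.02, -0.5, 0, 1],
    [-0.1, 0.02, -1, 0, 1],
    [-0.1, 0.02, -1, 0, 1]
  ]
}}

```text
time: 4.1
tool_pos: [0.5261, -0.3412, 0.2217]
tool_rot: [3.134, -0.008, -3.138]
contact_force: [-0.3, 1.1, -1.4]
opening: 0.0917
grip_force: 0.0
```

>>> {"op": "jog_arm", "data": {
  "plan": [
    [0, 0, -0.5, 0, 1],
    [0, 0, -1, 0, 1],
    [0, 0, -1, 0, 1]
  ]
}}

```text
time: 4.4
tool_pos: [0.5267, -0.3424, 0.1436]
tool_rot: [3.136, -0.006, -3.139]
contact_force: [-0.6, -0.4, -0.6]
opening: 0.0922
grip_force: 0.0
```

>>> {"op": "jog_arm", "data": {
  "plan": [
    [0, 0, -0.5, 0, 1],
    [0, 0, -1, 0, 1],
    [0, 0, -1, 0, 1],
    [0, 0, -1, 0, 1]
  ]
}}

```text
time: 4.8
tool_pos: [0.5294, -0.3455, 0.0696]
tool_rot: [-3.14, 0.002, -3.139]
contact_force: [1.0, -1.1, 0.0]
opening: 0.0919
grip_force: 0.0
```

```bash
python3 - <<'E'
from h import *
import pickle
s=readout.observe();print(s["time"],s["tool_pos"],s["tool_rot"])
c,im=snap("wrist");cv2.imwrite("pics/w4.png",im)
for i,uvs in ((2,[(343,161),(448,161),(395,110),(395,213)]),(3,[(424,161),(539,161),(482,111),(482,213)])):
    c=pickle.load(open(f"w{i}.pkl","rb"))[0];print(i,[np.round(atz(c,u,.06)[:2],3).tolist() for u in uvs])
E
```

```text
4.8 [ 0.52938914 -0.34551232  0.06957989] [-3.14007901e+00  2.08239263e-03 -3.13922839e+00]
2 [[0.529, -0.205], [0.529, -0.075], [0.468, -0.145], [0.597, -0.137]]
3 [[0.529, -0.217], [0.529, -0.075], [0.469, -0.154], [0.597, -0.137]]
```

View pics/w4.png

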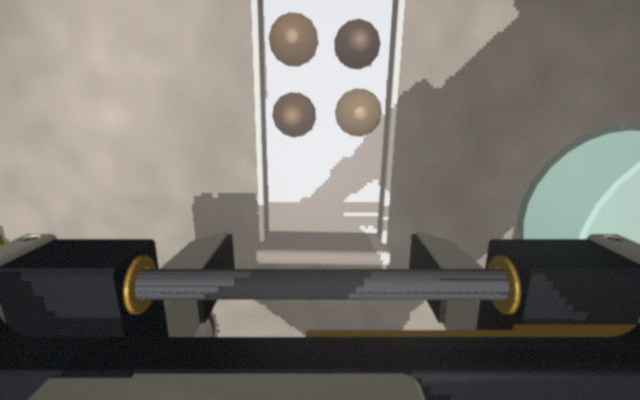

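Tray is between the fingers, with mid column 327 at row 100 and 323 at the grip wall, so yaw is about -1.4°. Four shells are ahead of the clear floor. Going down and gripping across the side walls.

>>> {"op": "jog_arm", "data": {
  "plan": [
    [0, 0.015, -0.1, -0.016, 1],
    [0, 0.015, -0.3, -0.016, 1],
    [0, 0.015, -0.5, -0.016, 1],
    [0, 0.015, -0.65, -0.016, 1],
    [0, 0.015, -0.78, -0.016, 1],
    [0, 0.015, -0.79, -0.016, 1],
    [0, 0.015, -0.79, -0.016, 1]
  ]
}}

```text
time: 5.55
tool_pos: [0.5282, -0.3439, 0.0038]
tool_rot: [-3.142, 0.0, 3.118]
contact_force: [-0.7, 0.4, 0.7]
opening: 0.0917
grip_force: 0.0
```

>>> {"op": "jog_arm", "data": {
  "plan": [
    [0, 0, 0, 0, 0.8],
    [0, 0, 0, 0, 0.5],
    [0, 0, 0, 0, 0.5],
    [0, 0, 0, 0, 0.5],
    [0, 0, 0, 0, 0.5],
    [0, 0, 0, 0, 0.5]
  ],
  "squeeze": 45
}}

```text
time: 6.15
tool_pos: [0.5285, -0.3442, 0.0043]
tool_rot: [-3.141, 0.001, 3.118]
contact_force: [0.2, -1.3, 5.9]
opening: 0.0858
grip_force: 45.0
```

>>> {"op": "jog_arm", "data": {
  "plan": [
    [0, 0, 0.05, 0, 0.5],
    [0, 0, 0.15, 0, 0.5],
    [0, 0, 0.25, 0, 0.5],
    [0, 0, 0.4, 0, 0.5],
    [0, 0, 0.5, 0, 0.5],
    [0, 0, 0.5, 0, 0.5]
  ],
  "squeeze": 55
}}

```text
time: 6.75
tool_pos: [0.5288, -0.3444, 0.0455]
tool_rot: [-3.14, 0.003, 3.118]
contact_force: [0.3, -0.9, -1.6]
opening: 0.0856
grip_force: 55.0
```

```bash
python3 - <<'E'
from h import *
s=readout.observe();print(s["time"],s["tool_pos"],s["contact_force"],s["torque"])
c,im=snap("wrist");d,si=snap("side")
cv2.imwrite("pics/l1.png",np.vstack([im[:270],cv2.resize(si[230:360,240:480],(640,330),interpolation=2)]))
E
```

```text
6.75 [ 0.52880502 -0.34443364  0.04548842] [ 0.30793544 -0.86992795 -1.56651632] [ 0.0567512  -0.11379091  0.01576742]
```

View pics/l1.png

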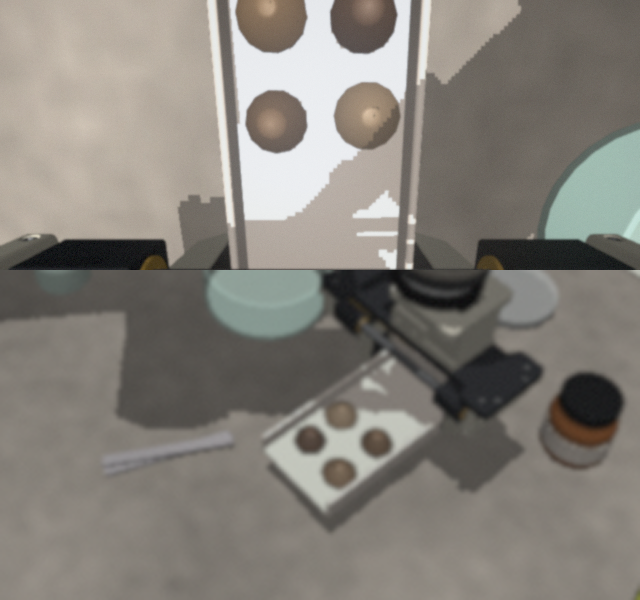

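Tray is level in the pads (torque matches full suspension), with all four shells in place. Lifting higher and carrying it gently over the dish.

>>> {"op": "jog_arm", "data": {
  "plan": [
    [0, 0, 0.05, 0, 0.5],
    [0, 0, 0.15, 0, 0.5],
    [0, 0, 0.3, 0, 0.5],
    [0, 0, 0.45, 0, 0.5],
    [0, 0, 0.6, 0, 0.5],
    [0, 0, 0.7, 0, 0.5],
    [0, 0, 0.7, 0, 0.5]
  ]
}}

```text
time: 7.55
tool_pos: [0.5287, -0.3443, 0.1014]
tool_rot: [-3.14, 0.002, 3.118]
contact_force: [-0.1, -0.4, -2.5]
opening: 0.0856
grip_force: 55.0
```

>>> {"op": "jog_arm", "data": {
  "plan": [
    [0.02, 0.03, 0, 0, 0.5],
    [0.06, 0.1, 0, 0, 0.5],
    [0.12, 0.2, 0, 0, 0.5],
    [0.2, 0.35, 0, 0, 0.5],
    [0.3, 0.5, 0, 0, 0.5],
    [0.4, 0.67, 0, 0, 0.5],
    [0.5, 0.85, 0, 0, 0.5]
  ]
}}

```text
time: 8.25
tool_pos: [0.5689, -0.2742, 0.0995]
tool_rot: [3.141, 0.0, 3.119]
contact_force: [0.5, 0.1, -1.3]
opening: 0.0853
grip_force: 55.0
```

>>> {"op": "jog_arm", "data": {
  "plan": [
    [0.1, 0.17, 0, 0, 0.5],
    [0.2, 0.34, 0, 0, 0.5],
    [0.3, 0.51, 0, 0, 0.5],
    [0.4, 0.68, 0, 0, 0.5],
    [0.5, 0.85, 0, 0, 0.5]
  ]
}}

```text
time: 8.75
tool_pos: [0.6086, -0.2066, 0.0995]
tool_rot: [3.142, 0.0, 3.118]
contact_force: [0.1, -0.2, -2.1]
opening: 0.0855
grip_force: 55.0
```

>>> {"op": "jog_arm", "data": {
  "plan": [
    [0.1, 0.16, 0, 0, 0.5],
    [0.2, 0.32, 0, 0, 0.5],
    [0.3, 0.48, 0, 0, 0.5],
    [0.4, 0.62, 0, 0, 0.5],
    [0.47, 0.73, 0, 0, 0.5],
    [0.52, 0.81, 0, 0, 0.5],
    [0.54, 0.85, 0, 0, 0.5],
    [0.54, 0.85, 0, 0, 0.5]
  ]
}}

```text
time: 9.55
tool_pos: [0.6512, -0.1395, 0.0994]
tool_rot: [3.142, -0.0, 3.119]
contact_force: [-0.2, -1.2, -2.4]
opening: 0.0855
grip_force: 55.0
```

```bash
python3 - <<'E'
from h import *
s=readout.observe();print(s["time"],s["tool_pos"],s["contact_force"],s["torque"],s["grip_force"])
d,si=snap("side");t,ti=snap("top");w,wi=snap("wrist")
cv2.imwrite("pics/l2.png",np.vstack([np.hstack([cv2.resize(si[130:330,250:410],(400,300),interpolation=2)[:,:400],cv2.resize(ti[120:280,290:450],(400,300),interpolation=2)]),cv2.resize(wi[:240],(800,300))]))
E
```

```text
9.55 [ 0.65123862 -0.13948944  0.09944677] [-0.17103206 -1.2015054  -2.35631265] [ 0.00520019 -0.15642774 -0.04057875] 55.01502855502622
```

View pics/l2.png

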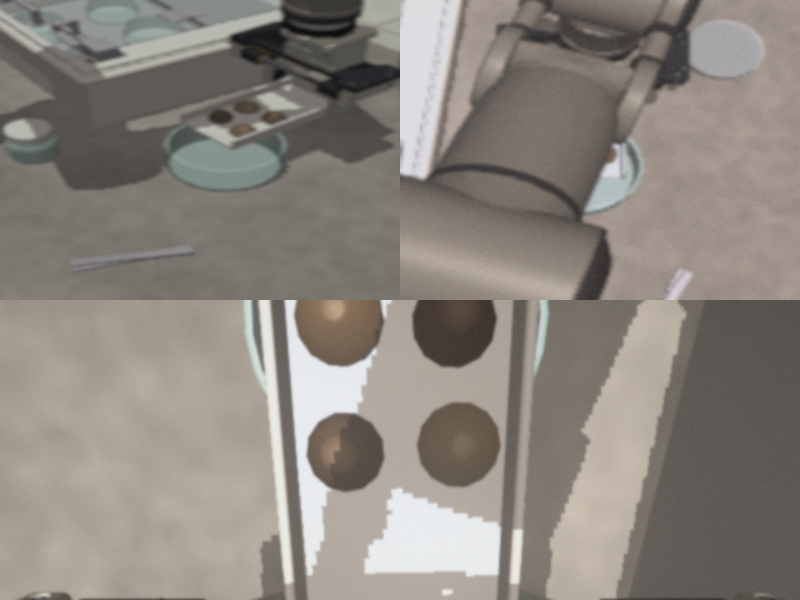

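Tray is centred over the dish with the lip inside the rim. Lowering to just above the rim, then easing the grip so it can pivot.

>>> {"op": "jog_arm", "data": {
  "plan": [
    [0, 0, -0.1, 0, 0.5],
    [0, 0, -0.22, 0, 0.5],
    [0, 0, -0.34, 0, 0.5],
    [0, 0, -0.37, 0, 0.5],
    [0, 0, -0.37, 0, 0.5]
  ]
}}

```text
time: 10.2
tool_pos: [0.6507, -0.1396, 0.0688]
tool_rot: [3.141, -0.002, 3.118]
contact_force: [-0.5, -0.3, -2.1]
opening: 0.0857
grip_force: 55.0
```

>>> {"op": "jog_arm", "data": {
  "plan": [
    [0, 0, 0, 0, 0.5],
    [0, 0, 0, 0, 0.5],
    [0, 0, 0, 0, 0.5]
  ],
  "squeeze": 15
}}

```text
time: 10.5
tool_pos: [0.6514, -0.1398, 0.0704]
tool_rot: [-3.141, 0.001, 3.118]
contact_force: [0.5, 0.1, -2.2]
opening: 0.0858
grip_force: 15.0
```

```bash
python3 - <<'E'
from h import *
s=readout.observe();print(s["time"],s["tool_pos"],s["contact_force"],s["torque"],s["grip_force"])
E
```

```text
10.5 [ 0.65142404 -0.13980916  0.07039471] [ 0.51294149  0.07735667 -2.21330951] [ 0.02078138 -0.14337443 -0.02855351] 14.98696357011795
```

>>> {"op": "jog_arm", "data": {
  "plan": [
    [0, 0, 0.02, 0, 0.5],
    [0, 0, 0.06, 0, 0.5],
    [0, 0, 0.12, 0, 0.5],
    [0, 0, 0.18, 0, 0.5],
    [0, 0, 0.25, 0, 0.5]
  ],
  "squeeze": 8
}}

```text
time: 11.0
tool_pos: [0.6512, -0.1398, 0.0905]
tool_rot: [-3.142, 0.0, 3.118]
contact_force: [0.2, 0.0, -1.8]
opening: 0.0858
grip_force: 8.0
```

```bash
python3 - <<'E'
from h import *
s=readout.observe();print(s["time"],s["tool_pos"],s["contact_force"],s["torque"],s["grip_force"])
E
```

```text
11.0 [ 0.6512124  -0.13979414  0.09049126] [ 0.17670485  0.008032   -1.77473976] [-0.03980603 -0.04566382 -0.01481588] 7.999860648997128
```

>>> {"op": "jog_arm", "data": {
  "plan": [
    [0, 0, 0.12, 0, 0.5],
    [0, 0, 0.24, 0, 0.5],
    [0, 0, 0.36, 0, 0.5],
    [-0.05, 0, 0.48, 0, 0.5],
    [-0.1, 0, 0.6, 0, 0.5],
    [-0.15, 0, 0.72, 0, 0.5],
    [-0.2, 0, 0.84, 0, 0.5],
    [-0.2, 0, 0.84, 0, 0.5],
    [-0.2, 0, 0.84, 0, 0.5]
  ],
  "squeeze": 6
}}

```text
time: 11.9
tool_pos: [0.6352, -0.1398, 0.1574]
tool_rot: [-3.142, 0.001, 3.118]
contact_force: [0.4, 0.5, -1.8]
opening: 0.086
grip_force: 6.0
```

```bash
python3 - <<'E'
from h import *
s=readout.observe();print(s["time"],s["tool_pos"],s["contact_force"],s["torque"],s["grip_force"],s["opening"])
d,si=snap("side");t,ti=snap("top");w,wi=snap("wrist")
cv2.imwrite("pics/l3.png",np.vstack([np.hstack([cv2.resize(si[130:330,250:410],(400,300),interpolation=2)[:,:400],cv2.resize(ti[120:280,290:450],(400,300),interpolation=2)]),cv2.resize(wi[:270],(800,300))]))
E
```

```text
11.9 [ 0.63515889 -0.1397979   0.15744159] [ 0.4394663   0.46803245 -1.80231292] [ 0.07719912 -0.07516814 -0.01267416] 5.999970808625221 0.0860051584994042
```

View pics/l3.png

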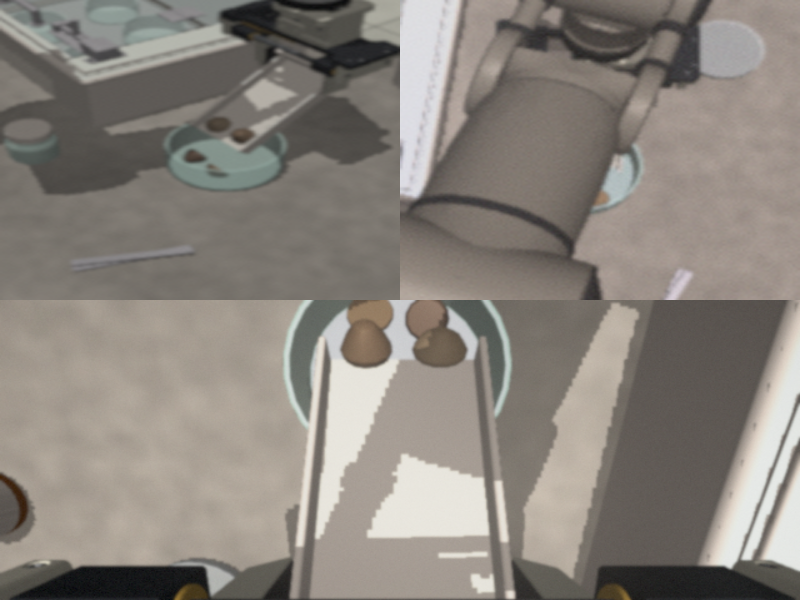

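Two shells are in the dish and two are at the lip. The tray is tilted ~40° and held by pad friction, so I'll ease the grip and wiggle to steepen it.

>>> {"op": "jog_arm", "data": {
  "plan": [
    [0, 0, 0, 0, 0.5],
    [-0.03, 0, 0.05, 0, 0.5],
    [-0.05, 0, 0.12, 0, 0.5],
    [-0.08, 0, 0.06, 0, 0.5],
    [-0.1, 0, 0.12, 0, 0.5],
    [-0.12, 0, 0.06, 0, 0.5],
    [-0.15, 0, 0.12, 0, 0.5],
    [-0.15, 0, 0.12, 0, 0.5]
  ],
  "squeeze": 4
}}

```text
time: 12.85
tool_pos: [0.6231, -0.1398, 0.1673]
tool_rot: [-3.142, 0.0, 3.118]
contact_force: [-0.1, 0.5, -0.9]
opening: 0.0858
grip_force: 4.0
```

```bash
python3 - <<'E'
from h import *
s=readout.observe();print(s["time"],s["tool_pos"],s["contact_force"],s["torque"],s["opening"])
w,wi=snap("wrist");d,si=snap("side")
cv2.imwrite("pics/l4.png",np.hstack([wi[:300,200:500],cv2.resize(si[150:270,270:390],(300,300),interpolation=2)]))
E
```

```text
12.85 [ 0.62308897 -0.13982391  0.16729254] [-0.07510401  0.51898355 -0.87864425] [ 0.04493607 -0.05817508 -0.03852966] 0.08584300062113893
```

View pics/l4.png

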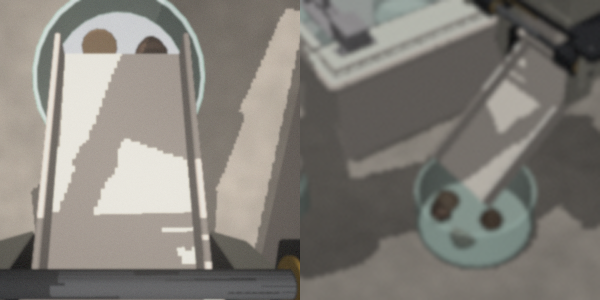

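Tray is empty and the shells are in the dish. Firming the grip and carrying the tray back, still tilted.

>>> {"op": "jog_arm", "data": {
  "plan": [
    [0, 0, 0, 0, 0.5],
    [0, 0, 0, 0, 0.5],
    [0, 0, 0.2, 0, 0.5],
    [0, 0, 0.5, 0, 0.5],
    [0, 0, 0.7, 0, 0.5]
  ],
  "squeeze": 40
}}

```text
time: 13.45
tool_pos: [0.6235, -0.1399, 0.2241]
tool_rot: [-3.141, 0.001, 3.118]
contact_force: [0.4, 0.1, -1.1]
opening: 0.0859
grip_force: 40.0
```

>>> {"op": "jog_arm", "data": {
  "plan": [
    [-0.1, -0.15, 0, 0, 0.5],
    [-0.3, -0.4, 0, 0, 0.5],
    [-0.45, -0.65, 0, 0, 0.5],
    [-0.6, -0.85, 0, 0, 0.5]
  ]
}}

```text
time: 13.85
tool_pos: [0.5735, -0.2093, 0.2213]
tool_rot: [3.141, -0.002, 3.118]
contact_force: [0.5, 0.1, -1.0]
opening: 0.0855
grip_force: 40.0
```

>>> {"op": "jog_arm", "data": {
  "plan": [
    [-0.2, -0.25, 0, 0, 0.5],
    [-0.4, -0.55, 0, 0, 0.5],
    [-0.6, -0.85, 0, 0, 0.5]
  ]
}}

```text
time: 14.15
tool_pos: [0.5253, -0.2769, 0.2215]
tool_rot: [3.141, -0.002, 3.118]
contact_force: [0.3, -1.5, -0.1]
opening: 0.0858
grip_force: 40.0
```

>>> {"op": "jog_arm", "data": {
  "plan": [
    [-0.2, -0.25, 0, 0, 0.5],
    [-0.4, -0.55, 0, 0, 0.5],
    [-0.5, -0.75, 0, 0, 0.5],
    [-0.6, -0.85, 0, 0, 0.5],
    [-0.6, -0.85, 0, 0, 0.5]
  ]
}}

```text
time: 14.65
tool_pos: [0.4782, -0.3446, 0.2222]
tool_rot: [3.141, -0.001, 3.117]
contact_force: [1.4, 0.8, -0.9]
opening: 0.0861
grip_force: 40.0
```

>>> {"op": "jog_arm", "data": {
  "plan": [
    [0, 0, -0.2, 0, 0.5],
    [0, 0, -0.5, 0, 0.5],
    [0, 0, -0.8, 0, 0.5],
    [0, 0, -0.8, 0, 0.5]
  ]
}}

```text
time: 15.05
tool_pos: [0.4782, -0.3412, 0.1554]
tool_rot: [3.136, -0.005, 3.12]
contact_force: [-0.8, 0.3, -1.4]
opening: 0.0858
grip_force: 40.0
```

```bash
python3 - <<'E'
from h import *
s=readout.observe();print(s["time"],s["tool_pos"],s["contact_force"],s["torque"],s["opening"])
E
```

```text
15.05 [ 0.47824829 -0.34122565  0.15537829] [-0.8272926   0.33660021 -1.38227496] [ 0.04968769  0.02142423 -0.00211564] 0.0858146542315029
```

>>> {"op": "jog_arm", "data": {
  "plan": [
    [0, 0, -0.1, 0, 0.5],
    [0.03, 0, -0.25, 0, 0.5],
    [0.1, 0, -0.4, 0, 0.5],
    [0.16, 0, -0.5, 0, 0.5],
    [0.22, 0, -0.6, 0, 0.5],
    [0.28, 0, -0.7, 0, 0.5],
    [0.34, 0, -0.8, 0, 0.5],
    [0.4, 0, -0.9, 0, 0.5],
    [0.44, 0, -1, 0, 0.5]
  ],
  "squeeze": 8
}}

```text
time: 15.95
tool_pos: [0.5158, -0.3442, 0.0789]
tool_rot: [-3.14, 0.002, 3.118]
contact_force: [2.6, 0.4, 1.7]
opening: 0.0864
grip_force: 8.0
```

>>> {"op": "jog_arm", "data": {
  "plan": [
    [0.04, 0, -0.1, 0, 0.5],
    [0.08, 0, -0.2, 0, 0.5],
    [0.12, 0, -0.3, 0, 0.5],
    [0.15, 0, -0.4, 0, 0.5],
    [0.17, 0, -0.5, 0, 0.5],
    [0.19, 0, -0.6, 0, 0.5],
    [0.2, 0, -0.7, 0, 0.5],
    [0.2, 0, -0.78, 0, 0.5],
    [0.2, 0, -0.82, 0, 0.5],
    [0.2, 0, -0.82, 0, 0.5]
  ],
  "squeeze": 6
}}

```text
time: 16.95
tool_pos: [0.5299, -0.3435, 0.0125]
tool_rot: [3.141, -0.001, 3.118]
contact_force: [0.4, 1.0, -0.7]
opening: 0.086
grip_force: 6.0
```

```bash
python3 - <<'E'
from h import *
s=readout.observe();print(s["time"],s["tool_pos"],s["contact_force"],s["torque"],s["opening"])
E
```

```text
16.95 [ 0.52991296 -0.34351393  0.01248514] [ 0.42982555  0.98140533 -0.66047438] [ 0.08798107  0.00359994 -0.00947029] 0.08604931488263379
```

>>> {"op": "jog_arm", "data": {
  "plan": [
    [0, 0, -0.05, 0, 0.5],
    [0, 0, -0.1, 0, 0.5],
    [0, 0, -0.11, 0, 0.5]
  ],
  "squeeze": 4
}}

```text
time: 17.25
tool_pos: [0.5306, -0.344, 0.0049]
tool_rot: [-3.141, 0.001, 3.118]
contact_force: [-0.9, 0.7, 6.8]
opening: 0.0857
grip_force: 4.0
```

>>> {"op": "jog_arm", "data": {
  "plan": [
    [0, 0, 0, 0, 0.7],
    [0, 0, 0, 0, 1],
    [0, 0, 0, 0, 1],
    [0, 0, 0, 0, 1],
    [0, 0, 0, 0, 1]
  ]
}}

```text
time: 17.75
tool_pos: [0.5303, -0.3437, 0.0042]
tool_rot: [3.141, -0.0, 3.118]
contact_force: [-0.1, -0.6, -0.3]
opening: 0.0921
grip_force: 0.0
```

>>> {"op": "jog_arm", "data": {
  "plan": [
    [0, 0, 0.1, 0, 1],
    [0, 0, 0.3, 0, 1],
    [0, 0, 0.6, 0, 1],
    [0, 0, 1, 0, 1]
  ]
}}

```text
time: 18.15
tool_pos: [0.5297, -0.3432, 0.0845]
tool_rot: [3.14, -0.002, 3.118]
contact_force: [-0.2, -0.6, 0.7]
opening: 0.0915
grip_force: 0.0
```

>>> {"op": "jog_arm", "data": {
  "plan": [
    [0, 0, 0.5, 0, 1],
    [0, 0, 1, 0, 1]
  ]
}}

```text
time: 18.35
tool_pos: [0.5301, -0.3435, 0.1662]
tool_rot: [3.141, -0.0, 3.118]
contact_force: [-0.2, -0.3, -0.3]
opening: 0.0919
grip_force: 0.0
```

>>> {"op": "jog_arm", "data": {
  "plan": [
    [0, 0, 0.5, 0, 1],
    [0, 0, 1, 0, 1]
  ]
}}

```text
time: 18.55
tool_pos: [0.5301, -0.3435, 0.2468]
tool_rot: [-3.141, 0.001, 3.118]
contact_force: [-0.0, -0.6, -0.1]
opening: 0.0918
grip_force: 0.0
```

>>> {"op": "jog_arm", "data": {
  "plan": [
    [0, 0.2, 0.4, 0, 1],
    [0, 0.2, 0.8, 0, 1],
    [0, 0.2, 0.8, 0, 1],
    [0, 0.2, 0.8, 0, 1]
  ]
}}

```text
time: 18.95
tool_pos: [0.5304, -0.3277, 0.3094]
tool_rot: [-3.14, 0.002, 3.119]
contact_force: [-0.6, 0.3, -1.1]
opening: 0.0917
grip_force: 0.0
```

```bash
python3 - <<'E'
from h import *
import pickle
s=readout.observe();print(s["time"],s["tool_pos"],s["contact_force"],s["tool_rot"])
c,im=snap("wrist");pickle.dump((c,im),open("w5.pkl","wb"))
m=(im.min(2)>165).astype(np.uint8);m[240:]=0
n,l,st,ce=cv2.connectedComponentsWithStats(m)
for i in range(1,n):
    if st[i,4]>300:
        ys,xs=np.nonzero(l==i);r=cv2.minAreaRect(np.c_[xs,ys].astype(np.float32));print(st[i].tolist(),r)
        print([np.round(atz(c,p,.02)[:2],3).tolist() for p in cv2.boxPoints(r)])
# brown shells
hsv=cv2.cvtColor(im,cv2.COLOR_BGR2HSV);m=((hsv[...,1]>60)&(hsv[...,0]<20)&(hsv[...,2]<190)).astype(np.uint8);m[240:]=0
n,l,st,ce=cv2.connectedComponentsWithStats(m)
for i in range(1,n):
    if st[i,4]>40: print('brown',st[i].tolist(),np.round(atz(c,ce[i],.02)[:2],3))
E
```

```text
18.95 [ 0.53038482 -0.32770596  0.30940337] [-0.55897794  0.333463   -1.0844719 ] [-3.14045587e+00  1.50728641e-03  3.11852085e+00]
[368, 0, 32, 51, 627] ((385.70001220703125, 23.599994659423828), (14.310833930969238, 54.11284255981445), 26.56505012512207)
[[0.386, -0.267], [0.334, -0.239], [0.341, -0.223], [0.394, -0.251]]
[173, 37, 64, 87, 2212] ((203.19671630859375, 80.83606719970703), (63.19395065307617, 84.37931060791016), 5.19442892074585)
[[0.471, -0.529], [0.37, -0.505], [0.379, -0.427], [0.481, -0.447]]
[274, 48, 71, 127, 7831] ((309.0, 111.0), (126.0, 70.0), 90.0)
[[0.387, -0.384], [0.389, -0.296], [0.549, -0.297], [0.547, -0.394]]
[0, 108, 78, 65, 1417] ((38.5, 140.0), (64.0, 77.0), 90.0)
[[0.45, -0.747], [0.453, -0.646], [0.538, -0.665], [0.535, -0.772]]
[418, 110, 155, 121, 6896] ((489.2113952636719, 168.28143310546875), (147.8824462890625, 112.36824035644531), 11.023456573486328)
[[0.603, -0.21], [0.453, -0.188], [0.494, 0.006], [0.651, 0.003]]
[58, 115, 45, 45, 1525] ((80.25000762939453, 136.75001525878906), (48.08325958251953, 38.890872955322266), 45.0)
[[0.485, -0.69], [0.45, -0.645], [0.495, -0.61], [0.532, -0.655]]
[56, 194, 42, 40, 1260] ((76.25000762939453, 213.25001525878906), (43.133514404296875, 35.35533905029297), 45.0)
[[0.592, -0.719], [0.557, -0.674], [0.602, -0.641], [0.64, -0.686]]
[162, 201, 34, 39, 641] ((174.37611389160156, 220.8583984375), (33.40383529663086, 33.866607666015625), 22.2490234375)
[[0.626, -0.575], [0.579, -0.549], [0.599, -0.508], [0.646, -0.533]]
brown [440, 129, 20, 15, 216] [ 0.501 -0.156]
brown [474, 132, 23, 32, 442] [ 0.519 -0.106]
brown [439, 160, 17, 16, 200] [ 0.544 -0.156]
brown [207, 213, 43, 27, 486] [ 0.618 -0.459]
```

Tray sits flat near its old place with no shell left in it, and the dish holds all the brown blobs. Next is the tank, for which I need the wrist joint's state before turning.

```bash
python3 - <<'E'
from h import *
s=readout.observe();print(np.round(s["qpos"],3))
t=cams.calibration("top")
for uv in [(148,85),(315,101),(299,225),(122,205)]:print(np.round(atz(t,uv,.143),3))
for uv in [(188,195),(230,202),(251,200),(285,203)]:print(np.round(atz(t,uv,.175),3))
E
```

```text
[-0.676  0.491  1.071  0.     1.58  -2.224]
[0.842 0.436 0.143]
[ 0.801 -0.011  0.143]
[0.468 0.024 0.143]
[0.514 0.47  0.143]
[0.534 0.296 0.175]
[0.518 0.192 0.175]
[0.523 0.141 0.175]
[0.517 0.057 0.175]
```

>>> {"op": "jog_arm", "data": {
  "plan": [
    [0, 0.6, 0, 0.09, 1],
    [0, 1, 0, 0.18, 1],
    [0, 1, 0, 0.27, 1]
  ]
}}

```text
time: 19.3
tool_pos: [0.53, -0.2439, 0.3073]
tool_rot: [3.138, -0.001, -2.732]
contact_force: [-0.4, -1.2, -0.4]
opening: 0.0916
grip_force: 0.0
```

>>> {"op": "jog_arm", "data": {
  "plan": [
    [0, 0.6, 0, 0.09, 1],
    [0, 1, 0, 0.18, 1],
    [0, 1, 0, 0.27, 1]
  ]
}}

```text
time: 19.6
tool_pos: [0.5298, -0.1639, 0.3072]
tool_rot: [3.138, 0.0, -2.307]
contact_force: [-0.2, -0.2, -0.1]
opening: 0.0917
grip_force: 0.0
```

>>> {"op": "jog_arm", "data": {
  "plan": [
    [0, 0.6, 0, 0.09, 1],
    [0, 1, 0, 0.18, 1],
    [0, 1, 0, 0.27, 1]
  ]
}}

```text
time: 19.9
tool_pos: [0.531, -0.0794, 0.3071]
tool_rot: [3.138, -0.004, -1.895]
contact_force: [0.9, -1.1, -0.4]
opening: 0.0912
grip_force: 0.0
```

>>> {"op": "jog_arm", "data": {
  "plan": [
    [0, 0.6, 0, 0.07, 1],
    [0, 1, 0, 0.14, 1],
    [0, 1, 0, 0.14, 1]
  ]
}}

```text
time: 20.2
tool_pos: [0.5326, 0.02, 0.3063]
tool_rot: [3.14, -0.021, -1.7]
contact_force: [-0.5, 0.5, 0.0]
opening: 0.0921
grip_force: 0.0
```

>>> {"op": "jog_arm", "data": {
  "plan": [
    [0, 0.6, 0, 0, 1],
    [0, 1, 0, 0, 1],
    [0, 1, 0, 0, 1]
  ]
}}

```text
time: 20.5
tool_pos: [0.5329, 0.0978, 0.3064]
tool_rot: [3.14, -0.022, -1.705]
contact_force: [-0.1, -1.0, -0.4]
opening: 0.0918
grip_force: 0.0
```

>>> {"op": "jog_arm", "data": {
  "plan": [
    [0, 0.6, 0, 0, 1],
    [0, 1, 0, 0, 1],
    [0, 1, 0, 0, 1]
  ]
}}

```text
time: 20.8
tool_pos: [0.5332, 0.1771, 0.3064]
tool_rot: [3.14, -0.023, -1.705]
contact_force: [0.5, -1.0, -0.7]
opening: 0.0921
grip_force: 0.0
```

```bash
python3 - <<'E'
from h import *
import pickle
s=readout.observe();print(s["time"],s["tool_pos"],s["tool_rot"],np.round(s["qpos"],3))
pickle.dump(snap("wrist"),open("w6.pkl","wb"))
E
```

```text
20.8 [0.53316145 0.17712316 0.30641396] [ 3.14049038 -0.02254842 -1.70504565] [ 0.196  0.372  1.261 -0.021  1.517 -2.81 ]
```

>>> {"op": "jog_arm", "data": {
  "plan": [
    [0, 0.6, 0, 0, 1],
    [0, 0.9, 0, 0, 1],
    [0, 0.9, 0, 0, 1],
    [0, 0.9, 0, 0, 1]
  ]
}}

```text
time: 21.25
tool_pos: [0.5338, 0.2455, 0.3071]
tool_rot: [-3.141, -0.024, -1.708]
contact_force: [-0.2, -0.5, 0.1]
opening: 0.0921
grip_force: 0.0
```

```bash
python3 - <<'E'
from h import *
import pickle
s=readout.observe();print(s["time"],s["tool_pos"],s["tool_rot"])
pickle.dump(snap("wrist"),open("w7.pkl","wb"))
a,b=[pickle.load(open(f"w{i}.pkl","rb"))[1] for i in(6,7)]
cv2.imwrite("pics/w67.png",np.vstack([a[:300],b[:300]]))
E
```

```text
21.25 [0.53381707 0.24554334 0.30706035] [-3.14128028 -0.02420479 -1.7083321 ]
```

View pics/w67.png

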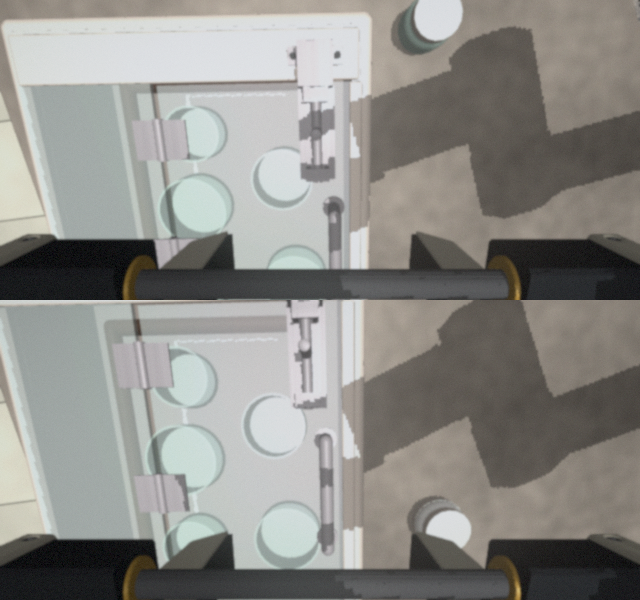

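Handle bar in the lower picture runs from (325,137) to (327,248), and its near end in the upper one is at (333,203). The bolt runs from (305,20) to (305,100) with a light knob top near (305,45), and its keeper is at the top edge.

```bash
python3 - <<'E'
from h import *
import pickle
(c6,i6),(c7,i7)=[pickle.load(open(f"w{i}.pkl","rb")) for i in(6,7)]
print(np.round(tri((c6,(333,203)),(c7,(325,137)))[0],4))
for z in(.168,.177):print([np.round(atz(c7,u,z),4).tolist() for u in((325,137),(327,248))])
g=cv2.cvtColor(i7,cv2.COLOR_BGR2GRAY);print(g[24:80:2,288:324:2])
g6=cv2.cvtColor(i6,cv2.COLOR_BGR2GRAY)
for v in(41,46): # template match knob
    t=g[v-9:v+9,296:315];r=cv2.matchTemplate(g6[80:190,295:345],t,cv2.TM_CCOEFF_NORMED);_,m,_,p=cv2.minMaxLoc(r);uv=(p[0]+295+9,p[1]+80+9);print(m,uv,np.round(tri((c6,uv),(c7,(305,v)))[0],4))
print(g[150:240:10,305:350:2])
E
```

```text
[0.5238 0.1998 0.1345]
[[0.5238, 0.1976, 0.168], [0.5363, 0.3031, 0.168]]
[[0.5238, 0.197, 0.177], [0.5359, 0.2994, 0.177]]
[[202 180 161 184 191 176 125 151 180 191 161 157 197 201 205 217 214 213]
 [206 207 204 207 210 190 128 147 179 193 164 164 212 215 217 218 213 212]
 [203 207 207 210 212 196 140 148 178 195 164 162 213 218 217 218 216 216]
 [204 209 207 209 210 207 152 146 180 194 167 156 209 217 217 218 216 213]
 [203 207 205 211 210 207 152 144 177 196 165 157 208 217 215 217 213 213]
 [206 207 208 211 211 207 159 146 177 196 168 153 209 217 218 219 215 212]
 [208 209 210 209 213 209 184 149 174 196 168 157 207 219 219 218 217 215]
 [206 212 209 210 210 210 192 153 170 186 169 151 203 218 218 219 218 212]
 [205 211 211 212 212 206 183 176 186 182 166 149 202 217 218 221 217 216]
 [207 212 208 210 211 188 178 190 199 198 183 150 207 220 217 220 218 216]
 [207 214 211 213 209 177 181 195 206 210 200 159 204 217 219 219 218 216]
 [208 212 213 214 210 173 176 192 206 217 204 147 205 220 219 220 218 216]
 [208 212 212 210 214 185 166 186 199 206 177 126 199 219 219 221 219 218]
 
[... 1404 characters left out ...]
167 153 160 161 161]
 [200 202 199 200 198 200 195 155 112 119 125 128 124 116 164 196 195 180
  168 151 157 157 159]
 [198 200 200 201 199 200 200 174 112 120 123 124 114 115 164 198 196 181
  166 150 155 154 159]
 [199 201 199 199 199 198 198 181 137 159 179 193 179 160 164 199 199 181
  167 150 155 158 156]
 [202 199 200 198 198 198 199 184 139 156 174 190 177 158 162 197 197 184
  168 150 156 157 155]
 [196 194 177 169 188 200 197 188 140 153 173 189 180 160 162 196 196 182
  167 152 157 156 156]
 [216 217 215 216 208 193 174 179 147 151 172 187 182 162 164 194 193 185
  168 151 154 153 154]
 [214 213 213 215 217 214 205 144 109 112 119 122 119 113 132 173 191 185
  173 188 210 218 194]]
```

```bash
python3 - <<'E'
from h import *
import pickle
(c6,i6),(c7,i7)=[pickle.load(open(f"w{i}.pkl","rb")) for i in(6,7)]
k=atz(c7,(304.5,44.5),.192);print("knob",k,"in w6",proj(c6,k))
for z in(.143,.16,.177):
    e=atz(c7,(325,137),z);print(z,e,proj(c6,e))
g6=cv2.cvtColor(i6,cv2.COLOR_BGR2GRAY)
print(g6[112:150:2,304:334:2]);print(g6[180:226:3,318:350:2])
g=cv2.cvtColor(i7,cv2.COLOR_BGR2GRAY);print(g[125:152:2,312:342:2])
E
```

```text
knob [0.52986904 0.12445807 0.192     ] in w6 [316.33344319 134.13494178]
0.143 [0.52378343 0.19924682 0.143     ] [333.24144092 204.66612987]
0.16 [0.52378618 0.19813064 0.16      ] [333.70365137 208.25136406]
0.177 [0.52378893 0.19701447 0.177     ] [334.21715176 212.23443962]
[[220 220 204 145 116 126 132 119 121 152 140 140 138 135 138]
 [219 206 160 134 115 124 130 121 112 135 138 138 139 137 136]
 [198 182 140 130 113 122 130 118 108 133 138 136 138 135 134]
 [143 139 137 132 114 118 129 118 113 130 137 136 136 137 136]
 [138 136 136 133 113 119 129 120 115 132 137 136 137 135 135]
 [135 137 136 135 114 122 128 119 113 131 136 135 138 134 136]
 [135 137 137 129 113 120 127 121 113 130 136 139 136 132 135]
 [136 138 138 130 113 116 118 113 113 131 136 137 136 135 137]
 [136 135 136 133 112 108 105  98 102 127 138 137 140 143 146]
 [136 135 133 132 115 129 130 120 107 127 133 138 177 205 207]
 [133 133 132 126 128 132 136 129 115 121 135 167 214 220 221]
 [135 132 134 121 123 130 130 131 126 141 174 214 221 221 219]
 [134 136 148 152 124 129 129 125 126 191 220 222 222 220 219]
 
[... 1633 characters left out ...]
6 171]
 [199 200 204 215 219 217 214 218 220 220 219 205 201 185 173]
 [200 199 203 196 193 177 148 158 188 213 220 219 202 187 175]
 [200 192 155 137 118 110 116 123 125 174 218 220 206 189 177]
 [202 188 134 126 110 135 153 156 146 145 202 219 211 190 176]
 [199 164 131 124 127 154 167 171 166 151 185 218 213 185 176]
 [198 162 131 128 133 157 180 194 176 160 173 216 210 186 176]
 [199 178 136 130 138 159 185 204 181 160 173 218 204 185 174]
 [200 192 152 132 135 160 183 206 183 160 172 215 200 184 174]
 [200 199 187 149 138 158 183 205 180 160 169 202 198 185 173]
 [199 200 200 177 137 160 182 204 183 162 164 199 198 187 175]
 [202 199 204 181 140 160 182 202 184 160 166 199 200 188 173]]
```

Knob top checks at z≈0.192 in both views (0.530, 0.1245), and the handle bar middle is at (0.530, 0.248, 0.177). Both match the stated heights. Going down on the handle.

>>> {"op": "jog_arm", "data": {
  "plan": [
    [-0.05, 0.03, -0.4, 0, 1],
    [-0.05, 0.03, -0.8, 0, 1],
    [-0.05, 0.03, -0.95, 0, 1],
    [-0.05, 0.03, -0.95, 0, 1]
  ]
}}

```text
time: 21.7
tool_pos: [0.5291, 0.248, 0.2303]
tool_rot: [3.14, -0.025, -1.709]
contact_force: [0.5, -0.3, -0.2]
opening: 0.0916
grip_force: 0.0
```

>>> {"op": "jog_arm", "data": {
  "plan": [
    [0, 0, -0.25, 0, 1],
    [0, 0, -0.5, 0, 1],
    [0, 0, -0.75, 0, 1],
    [0, 0, -0.88, 0, 1],
    [0, 0, -0.88, 0, 1]
  ]
}}

```text
time: 22.2
tool_pos: [0.5297, 0.2491, 0.1613]
tool_rot: [-3.141, -0.023, -1.708]
contact_force: [-0.0, -0.4, -0.0]
opening: 0.0914
grip_force: 0.0
```

>>> {"op": "jog_arm", "data": {
  "plan": [
    [0, 0, 0, 0, 0],
    [0, 0, 0, 0, -0.9],
    [0, 0, 0, 0, -0.9],
    [0, 0, 0, 0, -0.9],
    [0, 0, 0, 0, -0.9],
    [0, 0, 0, 0, -0.9],
    [0, 0, 0, 0, -0.9],
    [0, 0, 0, 0, -0.9]
  ],
  "squeeze": 20
}}

```text
time: 23.0
tool_pos: [0.5296, 0.2496, 0.1613]
tool_rot: [-3.14, -0.023, -1.707]
contact_force: [-0.4, 1.0, -0.4]
opening: 0.0325
grip_force: 0.0
```

```bash
python3 - <<'E'
from h import *
s=readout.observe();print(s["time"],s["tool_pos"],s["tool_rot"],s["contact_force"],s["torque"],s["opening"],s["grip_force"])
E
```

```text
23.0 [0.52955095 0.24958161 0.16133284] [-3.14040673 -0.02265889 -1.70747885] [-0.39947276  1.02028094 -0.44519212] [0.11160221 0.11362473 0.00109539] 0.03246434106469563 0.0
```

>>> {"op": "jog_arm", "data": {
  "plan": [
    [0, 0, 0, 0, -0.9],
    [0, 0, 0, 0, -0.9],
    [0, 0, 0, 0, -0.9],
    [0, 0, 0, 0, -0.9],
    [0, 0, 0, 0, -0.9]
  ]
}}

```text
time: 23.5
tool_pos: [0.5299, 0.2495, 0.1614]
tool_rot: [-3.14, -0.023, -1.707]
contact_force: [2.5, -0.3, -1.5]
opening: 0.0109
grip_force: 20.0
```

Bar gripped. Testing the cover with small lifts while watching the force.

>>> {"op": "jog_arm", "data": {
  "plan": [
    [0, 0, 0.02, 0, -0.9],
    [0, 0, 0.04, 0, -0.9],
    [0, 0, 0.06, 0, -0.9],
    [0, 0, 0.06, 0, -0.9]
  ],
  "squeeze": 25
}}

```text
time: 23.9
tool_pos: [0.5309, 0.2494, 0.1658]
tool_rot: [-3.138, -0.022, -1.708]
contact_force: [7.7, 0.1, -5.8]
opening: 0.011
grip_force: 25.0
```

>>> {"op": "jog_arm", "data": {
  "plan": [
    [0, 0, 0.01, 0, -0.9],
    [0, 0, 0.025, 0, -0.9],
    [0, 0, 0.025, 0, -0.9]
  ]
}}

```text
time: 24.2
tool_pos: [0.5309, 0.2494, 0.1662]
tool_rot: [-3.139, -0.023, -1.708]
contact_force: [11.2, 1.2, -15.9]
opening: 0.0113
grip_force: 25.0
```

>>> {"op": "jog_arm", "data": {
  "plan": [
    [0, 0, 0.01, 0, -0.9],
    [0, 0, 0.025, 0, -0.9],
    [0, 0, 0.025, 0, -0.9]
  ]
}}

```text
time: 24.5
tool_pos: [0.531, 0.2493, 0.1667]
tool_rot: [-3.14, -0.023, -1.708]
contact_force: [14.8, 2.6, -25.1]
opening: 0.0112
grip_force: 24.9
```

Caught: the cover stops after ~5 mm and the force climbs to 25 N. Letting it down, releasing, and going to the knob.

>>> {"op": "jog_arm", "data": {
  "plan": [
    [0, 0, -0.04, 0, -0.9],
    [0, 0, -0.08, 0, -0.9],
    [0, 0, -0.11, 0, -0.9],
    [0, 0, -0.11, 0, -0.9]
  ]
}}

```text
time: 24.9
tool_pos: [0.5299, 0.2495, 0.1616]
tool_rot: [-3.139, -0.023, -1.708]
contact_force: [4.8, -0.3, -2.5]
opening: 0.0114
grip_force: 24.9
```

>>> {"op": "jog_arm", "data": {
  "plan": [
    [0, 0, 0, 0, 0],
    [0, 0, 0, 0, 0],
    [0, 0, 0, 0, 0],
    [0, 0, 0, 0, 0],
    [0, 0, 0, 0, 0],
    [0, 0, 0, 0, 0]
  ]
}}

```text
time: 25.5
tool_pos: [0.5295, 0.2496, 0.1614]
tool_rot: [-3.14, -0.023, -1.707]
contact_force: [0.3, -1.0, -0.6]
opening: 0.0457
grip_force: 0.0
```

>>> {"op": "jog_arm", "data": {
  "plan": [
    [0, 0, 0.2, 0, 0],
    [0, 0, 0.6, 0, 0],
    [0, 0, 0.75, 0, 0],
    [0, -0.5, 0.75, 0, 0],
    [0, -1, 0.75, 0, 0],
    [0, -1, 0.75, 0, 0]
  ]
}}

```text
time: 26.1
tool_pos: [0.5295, 0.1659, 0.2211]
tool_rot: [-3.141, -0.024, -1.711]
contact_force: [-0.8, 0.4, 0.1]
opening: 0.0458
grip_force: 0.0
```

>>> {"op": "jog_arm", "data": {
  "plan": [
    [0, -0.5, 0, 0, 0],
    [0, -0.56, 0, 0, 0],
    [0, -0.56, 0, 0, 0],
    [0, -0.56, 0, 0, 0]
  ]
}}

```text
time: 26.5
tool_pos: [0.5296, 0.1256, 0.2212]
tool_rot: [-3.14, -0.022, -1.707]
contact_force: [-0.3, -0.8, 0.2]
opening: 0.0458
grip_force: 0.0
```

```bash
python3 - <<'E'
from h import *
s=readout.observe();print(s["time"],s["tool_pos"],s["tool_rot"],s["contact_force"],s["opening"])
E
```

```text
26.5 [0.52958554 0.12557967 0.22120903] [-3.14047046 -0.02209988 -1.70734979] [-0.31575152 -0.75213792  0.21332291] 0.04582644094852729
```

>>> {"op": "jog_arm", "data": {
  "plan": [
    [0, -0.01, -0.2, 0, 0],
    [0, -0.01, -0.4, 0, 0],
    [0, -0.01, -0.55, 0, 0],
    [0, -0.01, -0.67, 0, 0],
    [0, -0.01, -0.67, 0, 0]
  ]
}}

```text
time: 27.0
tool_pos: [0.5289, 0.1245, 0.1664]
tool_rot: [3.14, -0.023, -1.707]
contact_force: [-0.4, -0.3, 0.7]
opening: 0.0461
grip_force: 0.0
```

>>> {"op": "jog_arm", "data": {
  "plan": [
    [0, 0, 0, 0, -0.9],
    [0, 0, 0, 0, -0.9],
    [0, 0, 0, 0, -0.9],
    [0, 0, 0, 0, -0.9],
    [0, 0, 0, 0, -0.9],
    [0, 0, 0, 0, -0.9],
    [0, 0, 0, 0, -0.9],
    [0, 0, 0, 0, -0.9]
  ],
  "squeeze": 20
}}

```text
time: 27.8
tool_pos: [0.5304, 0.1239, 0.1681]
tool_rot: [-3.138, -0.022, -1.708]
contact_force: [4.9, -1.2, -1.4]
opening: 0.0091
grip_force: 20.0
```

```bash
python3 - <<'E'
from h import *
s=readout.observe();print(s["time"],s["tool_pos"],s["tool_rot"],s["contact_force"],s["opening"],s["grip_force"])
E
```

```text
27.8 [0.53043692 0.12385609 0.1680759 ] [-3.13831252 -0.02239639 -1.70762297] [ 4.94658306 -1.22017338 -1.41671703] 0.009101075153873725 20.00102072954178
```

Knob gripped. Drawing it towards +y until it meets its stop.

>>> {"op": "jog_arm", "data": {
  "plan": [
    [0.004, 0.03, 0, 0, -0.9],
    [0.01, 0.08, 0, 0, -0.9],
    [0.015, 0.13, 0, 0, -0.9],
    [0.02, 0.17, 0, 0, -0.9],
    [0.02, 0.17, 0, 0, -0.9]
  ]
}}

```text
time: 28.3
tool_pos: [0.532, 0.1374, 0.1681]
tool_rot: [-3.138, -0.023, -1.707]
contact_force: [5.0, -0.3, -0.6]
opening: 0.0093
grip_force: 20.0
```

>>> {"op": "jog_arm", "data": {
  "plan": [
    [0.003, 0.03, 0, 0, -0.9],
    [0.006, 0.05, 0, 0, -0.9],
    [0.006, 0.05, 0, 0, -0.9]
  ]
}}

```text
time: 28.6
tool_pos: [0.5325, 0.1412, 0.1681]
tool_rot: [-3.138, -0.023, -1.708]
contact_force: [3.5, -2.4, 0.7]
opening: 0.0095
grip_force: 20.0
```

>>> {"op": "jog_arm", "data": {
  "plan": [
    [0.003, 0.03, 0, 0, -0.9],
    [0.006, 0.05, 0, 0, -0.9],
    [0.006, 0.05, 0, 0, -0.9]
  ]
}}

```text
time: 28.9
tool_pos: [0.5329, 0.1449, 0.1681]
tool_rot: [-3.139, -0.024, -1.708]
contact_force: [4.4, -2.9, 0.0]
opening: 0.0088
grip_force: 20.0
```

>>> {"op": "jog_arm", "data": {
  "plan": [
    [0.003, 0.03, 0, 0, -0.9],
    [0.006, 0.05, 0, 0, -0.9],
    [0.006, 0.05, 0, 0, -0.9]
  ]
}}

```text
time: 29.2
tool_pos: [0.5329, 0.1452, 0.1679]
tool_rot: [-3.14, -0.031, -1.708]
contact_force: [2.2, -18.0, 2.0]
opening: 0.0095
grip_force: 20.0
```

Hard stop at 18 N after 21 mm of travel, so the bolt is fully drawn. Back to the handle.

>>> {"op": "jog_arm", "data": {
  "plan": [
    [0, -0.03, 0, 0, -0.9],
    [0, -0.04, 0, 0, 0],
    [0, -0.04, 0, 0, 0],
    [0, -0.04, 0, 0, 0],
    [0, -0.04, 0, 0, 0],
    [0, -0.04, 0, 0, 0],
    [0, -0.04, 0, 0, 0]
  ]
}}

```text
time: 29.9
tool_pos: [0.5325, 0.1466, 0.1677]
tool_rot: [-3.141, -0.023, -1.707]
contact_force: [0.1, 0.5, -0.1]
opening: 0.0454
grip_force: 0.0
```

>>> {"op": "jog_arm", "data": {
  "plan": [
    [0, 0, 0.2, 0, 0],
    [0, 0, 0.6, 0, 0],
    [0, 0, 0.7, 0, 0],
    [0, 0.5, 0.7, 0, 0],
    [0, 1, 0.7, 0, 0],
    [0, 1, 0.7, 0, 0],
    [0, 1, 0.7, 0, 0]
  ]
}}

```text
time: 30.6
tool_pos: [0.5322, 0.227, 0.223]
tool_rot: [-3.141, -0.023, -1.705]
contact_force: [0.5, -1.6, -0.6]
opening: 0.0462
grip_force: 0.0
```

```bash
python3 - <<'E'
from h import *
s=readout.observe();print(s["time"],s["tool_pos"],s["tool_rot"],s["contact_force"],s["opening"])
c,im=snap("wrist")
g=cv2.cvtColor(im,cv2.COLOR_BGR2GRAY);k=[.534,.1458,.192];p=proj(c,k);print("knob proj",p)
u,v=p.astype(int)
if 12<v<380: print(g[max(0,v-12):v+13:3,u-12:u+13:2])
E
```

```text
30.6 [0.53216732 0.22695362 0.22301645] [-3.14117066 -0.02334702 -1.70549463] [ 0.47948261 -1.61656385 -0.63078978] 0.04615761678438628
knob proj [297.67410753  92.3516723 ]
[[231 231 231 230 230 180 147 174 202 230 216 183 168]
 [231 231 232 233 229 182 157 178 183 204 196 181 170]
 [232 229 231 230 204 196 212 219 222 221 197 168 164]
 [232 232 231 219 190 209 220 227 232 236 230 196 148]
 [232 230 227 182 183 207 220 229 233 235 234 210 141]
 [229 222 177 151 162 199 208 217 225 227 224 175 118]
 [219 160 153 152 148 163 188 200 202 194 161 110 121]
 [228 179 160 154 151 150 131 121 123 115 105 116 135]
 [233 230 218 173 187 178 139 157 189 193 143 131 122]]
```

Knob is seen at its drawn position. Re-gripping the handle.

>>> {"op": "jog_arm", "data": {
  "plan": [
    [-0.02, 0.28, 0, 0, 0],
    [-0.02, 0.28, 0, 0, 0],
    [-0.02, 0.28, -0.3, 0, 0],
    [-0.02, 0.28, -0.55, 0, 0],
    [-0.02, 0.28, -0.78, 0, 0],
    [-0.02, 0.28, -0.78, 0, 0]
  ]
}}

```text
time: 31.25
tool_pos: [0.5297, 0.2468, 0.1588]
tool_rot: [3.138, -0.025, -1.709]
contact_force: [0.1, -0.6, 0.1]
opening: 0.0458
grip_force: 0.0
```

>>> {"op": "jog_arm", "data": {
  "plan": [
    [0, 0, 0, 0, -0.9],
    [0, 0, 0, 0, -0.9],
    [0, 0, 0, 0, -0.9],
    [0, 0, 0, 0, -0.9],
    [0, 0, 0, 0, -0.9],
    [0, 0, 0, 0, -0.9],
    [0, 0, 0, 0, -0.9],
    [0, 0, 0, 0, -0.9]
  ],
  "squeeze": 20
}}

```text
time: 32.05
tool_pos: [0.5299, 0.249, 0.1619]
tool_rot: [3.141, -0.023, -1.707]
contact_force: [-5.1, -0.1, 5.1]
opening: 0.0113
grip_force: 20.0
```

>>> {"op": "jog_arm", "data": {
  "plan": [
    [0.015, -0.002, 0.05, 0, -0.9],
    [0.03, -0.004, 0.1, 0, -0.9],
    [0.056, -0.007, 0.2, 0, -0.9],
    [0.056, -0.007, 0.2, 0, -0.9]
  ]
}}

```text
time: 32.45
tool_pos: [0.5339, 0.2485, 0.1775]
tool_rot: [3.139, -0.023, -1.707]
contact_force: [-7.2, 1.5, -0.8]
opening: 0.0111
grip_force: 20.0
```

Cover lifts freely now. Following the arc.

>>> {"op": "jog_arm", "data": {
  "plan": [
    [0.035, -0.004, 0.1, 0, -0.9],
    [0.076, -0.009, 0.2, 0, -0.9],
    [0.12, -0.014, 0.29, 0, -0.9],
    [0.17, -0.02, 0.385, 0, -0.9],
    [0.225, -0.027, 0.475, 0, -0.9],
    [0.284, -0.034, 0.562, 0, -0.9],
    [0.284, -0.034, 0.562, 0, -0.9]
  ]
}}

```text
time: 33.15
tool_pos: [0.5558, 0.2461, 0.2234]
tool_rot: [3.137, -0.023, -1.707]
contact_force: [-13.3, 0.9, 5.3]
opening: 0.0112
grip_force: 20.0
```

>>> {"op": "jog_arm", "data": {
  "plan": [
    [0.065, -0.008, 0.085, 0, -0.9],
    [0.13, -0.016, 0.167, 0, -0.9],
    [0.2, -0.025, 0.245, 0, -0.9],
    [0.277, -0.034, 0.318, 0, -0.9],
    [0.277, -0.034, 0.318, 0, -0.9]
  ]
}}

```text
time: 33.65
tool_pos: [0.5779, 0.2435, 0.2504]
tool_rot: [3.139, -0.022, -1.706]
contact_force: [-16.8, 0.7, 12.3]
opening: 0.0113
grip_force: 20.0
```

Force points radially outward from the hinge, so my arc is ~4 mm tight. Correcting outward while continuing.

>>> {"op": "jog_arm", "data": {
  "plan": [
    [-0.034, 0, 0.036, 0, -0.9],
    [0.046, -0.009, 0.106, 0, -0.9],
    [0.126, -0.019, 0.172, 0, -0.9],
    [0.21, -0.03, 0.236, 0, -0.9],
    [0.3, -0.04, 0.3, 0, -0.9],
    [0.3, -0.04, 0.3, 0, -0.9]
  ]
}}

```text
time: 34.25
tool_pos: [0.6054, 0.2403, 0.2732]
tool_rot: [-3.139, -0.02, -1.707]
contact_force: [-4.8, 4.9, 2.3]
opening: 0.0109
grip_force: 19.9
```

```bash
python3 - <<'E'
from h import *
s=readout.observe();print(s["time"],s["tool_pos"],s["contact_force"],s["torque"],s["opening"])
E
```

```text
34.25 [0.60541008 0.24025904 0.27316658] [-4.80443983  4.94225863  2.25080062] [0.87814792 0.85582913 0.09562407] 0.01088374469964223
```

>>> {"op": "jog_arm", "data": {
  "plan": [
    [0.09, -0.006, 0.055, 0, -0.9],
    [0.18, -0.012, 0.11, 0, -0.9],
    [0.27, -0.02, 0.155, 0, -0.9],
    [0.37, -0.03, 0.2, 0, -0.9],
    [0.37, -0.03, 0.2, 0, -0.9],
    [0.37, -0.03, 0.2, 0, -0.9]
  ]
}}

```text
time: 34.85
tool_pos: [0.6342, 0.237, 0.2885]
tool_rot: [-3.139, -0.023, -1.708]
contact_force: [-3.3, 0.5, 3.8]
opening: 0.0112
grip_force: 20.0
```

```bash
python3 - <<'E'
from h import *
s=readout.observe();print(s["time"],s["tool_pos"],s["contact_force"],s["torque"],s["opening"],s["grip_force"])
d=s["tool_pos"]-[.5305,.249,.1605]
from scipy.optimize import least_squares
dx=np.hypot(d[0],d[1]);dz=d[2]
f=lambda t:[-.165*np.cos(t[0])+.037*np.sin(t[0])+.165-dx,.165*np.sin(t[0])+.037*np.cos(t[0])-.037-dz]
r=least_squares(f,[.9]);print("theta",r.x,r.fun)
t,ti=snap("top")
hsv=cv2.cvtColor(ti,cv2.COLOR_BGR2HSV)
sub=ti[180:240,335:390];m=((hsv[...,0]<25)&(hsv[...,1]>50))[180:240,335:390].astype(np.uint8)
n,l,st,ce=cv2.connectedComponentsWithStats(m);print([(np.round(atz(t,ce[i]+[335,180],.015)[:2],3).tolist(),int(st[i,4])) for i in range(1,n) if st[i,4]>5])
for p,q in (((421,205),(451,266)),):
    T=ti[195:275,405:465].min(2)>170;ys,xs=np.nonzero(T);print('tray px',xs.min()+405,xs.max()+405,ys.min()+195,ys.max()+195)
i0=cv2.imread("pics/top0.png");T=i0[195:275,405:465].min(2)>170;ys,xs=np.nonzero(T);print('before',xs.min()+405,xs.max()+405,ys.min()+195,ys.max()+195)
df=cv2.absdiff(ti,i0).max(2)
for n_,(u,v) in dict(jar_a=(302,262),jar_b=(180,262),jar_c=(478,178),petri=(419,146),forc=(397,285),dish=(362,209)).items():print(n_,df[v-14:v+15,u-14:u+15].mean().round(1))
E
```

```text
34.85 [0.63415625 0.23699997 0.28848659] [-3.32133111  0.54980693  3.8033202 ] [0.22699247 0.71089737 0.109726  ] 0.011227362921626344 20.008221566677094
theta [0.99792286] [ 0.0023062  -0.00627354]
[([0.545, -0.154], 43), ([0.519, -0.103], 94), ([0.501, -0.157], 51)]
tray px 405 451 201 269
before 405 451 203 268
jar_a 17.4
jar_b 60.1
jar_c 12.4
petri 18.3
forc 17.6
dish 34.5
```

```bash
python3 - <<'E'
from h import *
s,im=snap("side");t,ti=snap("top")
i0=cv2.imread("pics/side0.png");t0=cv2.imread("pics/top0.png")
def loc(a,b,u,v,r=13):
    x=cv2.matchTemplate(b[v-30:v+30,u-30:u+30],a[v-r:v+r,u-r:u+r],cv2.TM_CCOEFF_NORMED);_,m,_,p=cv2.minMaxLoc(x);return round(m,2),p[0]-30+r,p[1]-30+r
print('jar_b side',loc(i0,im,207,170),'top',loc(t0,ti,180,262))
print('jar_a side',loc(i0,im,261,222),'dish side',loc(i0,im,340,232,20),'dish top',loc(t0,ti,362,209,24))
# brown outside dish/tray near bench in top view
h=cv2.cvtColor(ti,cv2.COLOR_BGR2HSV);m=((h[...,0]<25)&(h[...,1]>60)).astype(np.uint8)[120:300,320:500]
n,l,st,ce=cv2.connectedComponentsWithStats(m);print([(np.round(ce[i]+[320,120]).tolist(),int(st[i,4]),st[i,2:4].tolist()) for i in range(1,n) if st[i,4]>8])
print(readout.observe()["tool_pos"])
E
```

```text
jar_b side (0.99, 0, 0) top (0.6, 0, 11)
jar_a side (0.94, 1, 0) dish side (0.56, 0, 0) dish top (0.53, 0, 0)
[([474.0, 181.0], 146, [21, 20]), ([366.0, 206.0], 39, [7, 7]), ([348.0, 215.0], 82, [13, 15]), ([367.0, 222.0], 47, [9, 7])]
[0.63375915 0.23703098 0.28831206]
```

Jars and dish have not moved, and no brown shows outside the dish apart from the amber jar. The cover is held open at about 1.0 rad, so I'm handing in.

```bash
python3 -c "
from cell import ticket
print(ticket.hand_in())"
```

```text
the job is handed in; nothing more can be done
None
```

The shells are tipped into the dish (the final check made out three clear and one overlapping, none elsewhere), the empty tray is flat on the bench, and the cover stopped short when tried, so I let it down, drew the bolt fully to its stop, and handed in holding the cover open at about 1.0 rad.

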